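# Free the clutch puller and hold the clutch open

## Robot

A 6-joint arm with a two-finger parallel gripper is mounted at the origin on the work surface. World frame = base frame: x ahead of the robot, y to its left, z up, the work surface at z = 0. Lengths are in m, angles in rad, forces in N, time in s.
With the tool pointing down it reaches from about 0.4 to 0.825 m from the base axis. Payload 7 kg.
Tool frame: the origin (TCP) lies at the very end of the fingers, on their centre line; the grasp point (between the pads) lies 19 mm behind it (arm.grasp_offset is the distance from the TCP to the grasp point, in m); z points along the fingers, y is the line along which they close (so a half turn about z gives the same grasp; the last joint's range is limited). The gripper opens to 88 mm and grips with 3 to 60 N. Pads are 19 mm wide; open, the fingers measure 130 mm over their backs; the gripper's body (78 mm by 193 mm) begins 47 mm behind the grasp point.
Start: joints at [-0.833, 0.359, 0.012, 0, -1.224, -0.288], TCP at [0.293, -0.608, 0.227] pointing down, gripper open.
Joint ranges: [-3.07, 3.07], [-1.43, 2.12], [-1.02, 1.25], [-3.03, 1.67], [-3.05, -0], [-3.03, 3.03]. Speed limits (rad/s): [2.39, 2.39, 3.01, 3.14, 3.14, 3.14].

## Interface

Orientations are given as [roll, pitch, yaw] about the fixed x, y, z axes, in that order (R = Rz(yaw) Ry(pitch) Rx(roll)).
In Python, from station import get_state, cams, arm, nets gives the robot as it stands.
- The arm moves only by the shell command python3 -m creep 'ROWS' [FORCE]. ROWS is a JSON object of lists of equal length, an entry for each row: "translation": the shift along the world's x, y, z in mm, a list of three; "spin": the turn about the world's z in rad; "gripper": the opening, from 0 (shut) to 1 (fully open). In form: {"translation": [[dx, dy, dz], ...], "spin": [spin, ...], "gripper": [gripper, ...]}. A call has 1 to 8 rows; each row shifts and turns the commanded pose from where the row before left it; what a row does not reach is not made up. A row lasts 1/10 s, in which the tool goes at most 50 mm and 8.59 degrees, less where a joint would pass 70% of its speed; a pose out of reach is approached as far as the arm can. A call is refused whole if a number of a shift passes 50 or a number of a turn 0.15, either way. A call with a gripper value outside its range is refused whole. The fingers move at their own pace and stop on an object; FORCE is the grip in N (left out, the last holds). Time passes only in rows, so rows that do not move let the fingers close. It gives the time, the measured TCP pose, the force, the opening and the grip force at its end, in the units of the state.
- get_state(): the state, without advancing time (a new reading comes with each control period).
- cams.grab_frame(name): name is "scene" or "top" or "wrist"; returns a dict with "img" (400x640x3 uint8, red, green, blue), "mtx" (3x3 intrinsics, pixels), "R" (3x3) and "t" (3): a world point X has camera coordinates R X + t. Camera axes: x right, y down, z forward; pixel columns grow to the right and rows downward; lengths in m; the calibration is good to about 2 mm. A picture is of the moment at which its call begins. There is no depth.
- arm.job_done(): hands the job in; it is judged then, once.
Trained networks look in the newest picture that a camera, given by its name, has taken for a name from the list of things; names that differ only in an ending like _2 or _b are one class to them, and where a whole thing is asked for, a point or a joint stands for the part that bears it (a point fixed in the world has none). Each returns a list of dicts, best first, with "confidence" (0 to 1); they miss things now and then, are a little off and sometimes report something else, mostly with a low value. They report only what shows in the picture. A call takes as long as a camera call. They do not tell look-alikes from the thing itself.
- nets.search_frame(camera, label): "centre" ([x, y, z] in m, in world coordinates, good to about 4 mm: the middle of the surface that is visible of it).
- nets.pinpoint(camera, label): "centre" ([x, y, z] in m, in world coordinates, good to about 4 mm: a listed point, or the origin of a listed thing).
The state is a dict: "t": time; "q": joint angles; "qd": joint speeds; "joint_efforts": joint torques, N m; "eef_pos": TCP position; "ee_rot": TCP orientation; "force": force on the tool from outside, world axes, zero at the start; "moment": the same for the moment, N m; "width": finger opening in m; "gripper_force": force on a finger pad.
Only numpy, scipy, OpenCV 4.12 (cv2) and the standard library are available. Lean on these libraries where they do the work, as an engineer would, in place of code of your own. Each camera call takes 0.05 s, during which the arm holds its last target. There are 200 camera calls.

## Task

Pick up the mallet and knock the brass lock pin of the clutch puller down as far as it goes to free the drawbar, using the mallet and not your fingers on the pin, then stand the mallet back upright on the bench. Then pull the red T-handle out against its spring until the red pointer stands over the yellow band, and finish while still holding it there: do not let go. Leave everything else on the bench where it is.

Things in the scene. Friction and masses are not known exactly. Their poses are not given: they have to be found in the camera images.
- puller: Green bed 290 x 110 mm, top at z 40 mm, fixed at a new place and yaw each time. Origin on the bench under its middle; x points from the T-handle to the engine (170 mm wide, 190 mm high, from x 150 mm). A steel drawbar (28 mm wide, top at z 54 mm) lies along x and runs under a dark steel bridge (60 mm along x, 72 mm wide, top z 68 mm, centred at x 50 mm) that carries the lock pin.
- drawbar_travel (a joint): Travel in m of the drawbar with T-handle and pointer, along the puller's -x: 0 home, 0.075 end stop. A spring pulls it home: 3 N at 0 plus 1.5 N per 10 mm, so 8 to 12 N at the mark. Until the lock pin is driven down 10 mm it is locked (1 to 2 mm of play).
- handle_grip (a point): Centre of the crossbar of the red T-handle, 92 mm above the bench, at puller x -115 mm when home. Bar 20 mm (x) x 84 mm (y) x 20 mm high, on a post 16 x 22 mm; 28 mm free between bar and drawbar. Pinch it from above, fingers closing along the puller's x. Axes as the puller's.
- drawbar: The steel drawbar with its red T-handle and red pointer, one solid, 250 mm long. Origin in the middle of the bar's underside: 40 mm above the puller's origin when home. Axes as the puller's.
- pointer_tip (a point): Tip of the thin red pointer that sticks out of the drawbar to the puller's +y side, 51 mm above the bench, over the bed. It moves with the drawbar along the puller's -x.
- mark_center (a point): Centre of the yellow band on the bed beside the drawbar, 12 mm wide along the puller's x, 26 mm along y. Axes as the puller's. It lies 35 to 55 mm towards -x of the pointer's home, different each time. The pointer tip must end over the band: within 6 mm of this point along x.
- pin_depth (a joint): Depth of the lock pin in m: about 0 to 0.003 at the start (up), 0.016 fully down. It goes down straight, needs 8 to 10 N, and stays where it is driven.
- pin_top (a point): Centre of the top face of the brass lock pin's head (28 mm wide disc, 6 mm thick), 50 mm on the +x side of the puller's origin, on its axis; 100 mm above the bench when up, 84 mm when fully down. z up.
- lockpin: The lock pin: 14 mm steel stem with the brass head, one solid. Origin at the centre of the head's underside, 6 mm below pin_top.
- mallet: Loose mallet, 0.3 to 0.5 kg, standing on one face, left or right of the puller. Black rubber head with red ring: upright cylinder 60 mm wide, 75 mm high. Origin: centre of the lower face, z up. Pale wood handle level along the mallet's -x, ending 200 mm from the head's axis, 22 mm wide, 28 mm high, its middle 37.5 mm above the face. Centre of mass about 15 mm from the head's axis.
- mallet_grip (a point): Point in the middle of the mallet's handle, 58 mm from the head's axis, 37.5 mm above the lower face; a good place to grip from above, fingers closing across the handle.
- tub: Loose white plastic tub 110 x 90 x 55 mm, on the other side of the puller from the mallet. Leave alone.
- oil: Loose green oil bottle, 68 mm in diameter, 130 mm high. Leave alone.
- glue: Loose small yellow bottle, 40 mm in diameter, 110 mm high. Leave alone.
- piston: Loose aluminium piston, 48 mm in diameter, 50 mm high. Leave alone.
- spanner: Loose steel spanner lying flat. Leave alone.
There are look-alikes about, which are no part of the job. What is shaped like the mallet but purple or turquoise is not meant.

How it is judged:
By the outcome, as a careful person would: the job done as asked, in the order asked, and still so for the second after the job is handed in, while the arm keeps its last pose, push and grip.
It also fails if it takes over 56 s, if anything falls off the work surface, if the arm or the gripper's body presses on something with over 40 N, if the wrist force passes 120 N, or if a joint passes its speed limit or range.

## Working session

There is one attempt and no reset: what is moved stays moved. The work goes in short steps, Python scripts to look and compute and a shell command to move; the robot and the scene stay as the last step left them, time stands still between calls to the robot, and variables do not carry over. Pictures are saved under pics/ and viewed, at most 11 in all, crops included, and the job is handed in when it is done.

```bash
mkdir -p pics; ls
python3 - <<'E'
from station import get_state,cams,arm,nets
import cv2,numpy as np
s=get_state();print(s['t'],s['eef_pos'],s['ee_rot'],s['width'],arm.grasp_offset)
ims=[]
for c in ['scene','top']:
    f=cams.grab_frame(c);cv2.imwrite(f'pics/{c}0.png',f['img'][:,:,::-1])
    for l in ['puller','handle_grip','pointer_tip','mark_center','pin_top','mallet','mallet_grip','tub','oil','glue','piston','spanner']:
        for d in nets.pinpoint(c,l)[:4]:
            p=np.array(d['centre']);u=f['mtx']@(f['R']@p+f['t']);print(c,l,p.round(3),round(d['confidence'],2),(u[:2]/u[2]).round())
print(get_state()['t'])
E
```

```text
pics
0.0 [ 0.29325572 -0.60741995  0.22561155] [ 3.13990378e+00 -1.56084528e-04 -2.69189245e+00] 0.08757838906804843 0.0188
scene puller [ 0.643 -0.084 -0.   ] 0.78 [284. 229.]
scene puller [ 0.685 -0.097  0.1  ] 0.62 [268. 208.]
scene handle_grip [ 0.524 -0.071  0.093] 0.69 [313. 188.]
scene handle_grip [ 0.68   0.344 -0.001] 0.58 [396. 312.]
scene pointer_tip [ 0.628 -0.042  0.049] 0.73 [297. 220.]
scene mark_center [ 0.59  -0.04   0.041] 0.38 [306. 216.]
scene pin_top [ 0.687 -0.099  0.102] 0.43 [267. 207.]
scene mallet [ 0.759  0.115 -0.002] 0.89 [306. 284.]
scene mallet [ 0.477 -0.335  0.   ] 0.85 [268. 175.]
scene mallet [0.336 0.114 0.003] 0.57 [396. 206.]
scene mallet_grip [ 0.424 -0.318  0.036] 0.95 [281. 162.]
scene mallet_grip [0.708 0.134 0.036] 0.77 [324. 267.]
scene mallet_grip [0.346 0.059 0.04 ] 0.69 [381. 192.]
scene tub [0.479 0.305 0.003] 0.66 [426. 259.]
scene tub [ 0.638 -0.091  0.042] 0.37 [283. 216.]
scene oil [ 0.68   0.348 -0.   ] 0.72 [397. 313.]
scene glue [0.62  0.455 0.002] 0.65 [450. 321.]
scene glue [ 0.713 -0.389  0.003] 0.55 [204. 199.]
scene glue [ 0
[... 432 characters left out ...]
7  0.1  ] 0.75 [339. 163.]
top mark_center [ 0.59  -0.045  0.041] 0.55 [323. 197.]
top pin_top [ 0.683 -0.096  0.097] 0.43 [338. 164.]
top mallet [ 0.336  0.108 -0.   ] 0.88 [278. 279.]
top mallet [ 0.76   0.108 -0.   ] 0.85 [276. 153.]
top mallet [ 0.476 -0.34   0.001] 0.59 [415. 231.]
top mallet_grip [ 0.42  -0.322  0.038] 0.9 [413. 247.]
top mallet_grip [0.711 0.135 0.041] 0.78 [267. 164.]
top mallet_grip [0.343 0.056 0.033] 0.55 [294. 275.]
top tub [ 0.48   0.305 -0.001] 0.91 [217. 237.]
top oil [ 0.62   0.457 -0.001] 0.62 [172. 197.]
top glue [ 0.708 -0.39   0.002] 0.58 [424. 162.]
top piston [ 0.622  0.454 -0.001] 0.71 [173. 196.]
top spanner [ 0.605 -0.49  -0.001] 0.78 [457. 191.]
1.3
```

View pics/scene0.png

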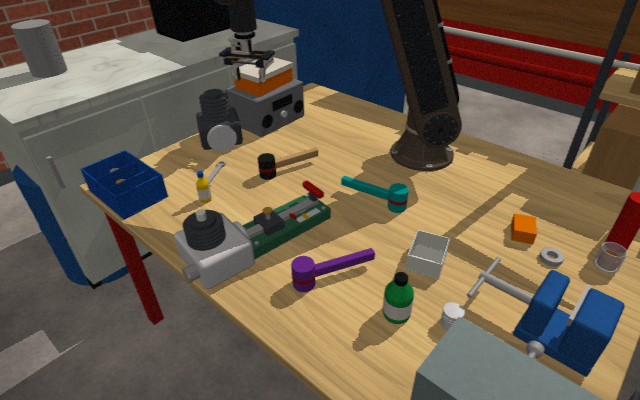

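View pics/top0.png

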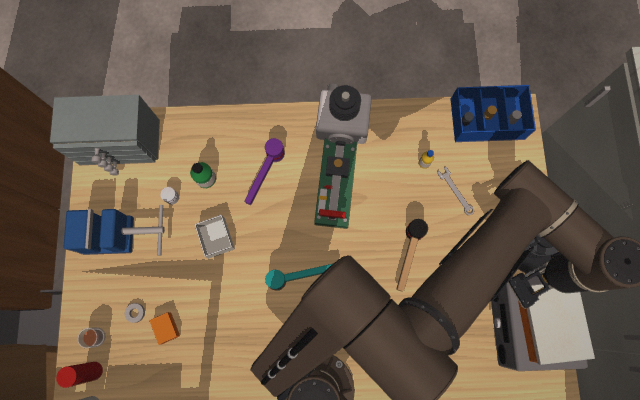

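The scene shows three mallet shapes: purple (scene 304,272), turquoise (398,197), and black with a red ring and pale handle (267,166). The last one fits the description. I'll confirm it in a crop and refine the axes.

```bash
cat > h.py <<'E'
from station import get_state,cams,arm,nets
import cv2,numpy as np
def ray(f,u,z):
    d=f['R'].T@np.linalg.inv(f['mtx'])@np.array([u[0],u[1],1.]);c=-f['R'].T@f['t'];return c+d*(z-c[2])/d[2]
def proj(f,p):
    u=f['mtx']@(f['R']@np.array(p)+f['t']);return u[:2]/u[2]
def avg(c,l,near,n=4,r=.05):
    P=[]
    for _ in range(n):
        cams.grab_frame(c)
        for d in nets.pinpoint(c,l):
            p=np.array(d['centre'])
            if np.hypot(*(p-near)[:2])<r: P.append(p);break
    return (np.median(P,0).round(4),len(P)) if P else None
E
python3 - <<'E'
from h import *
s=cams.grab_frame('scene');t=cams.grab_frame('top')
a=cv2.resize(s['img'][135:235,225:355],None,fx=4,fy=4,interpolation=2)
b=cv2.resize(t['img'][120:300,310:450],(int(140*400/180),400),interpolation=2)
cv2.imwrite('pics/c1.png',np.hstack([cv2.resize(a,(490,400)),b])[:,:,::-1])
hsv=cv2.cvtColor(t['img'],cv2.COLOR_RGB2HSV)
for n,near in [('mallet',(.477,-.338,0)),('mallet_grip',(.422,-.32,.0375)),('pin_top',(.686,-.098,.1)),('handle_grip',(.528,-.07,.092)),('puller',(.643,-.088,0)),('mark_center',(.59,-.043,.04)),('pointer_tip',(.628,-.045,.05))]:
    for c in ['scene','top']: print(n,c,avg(c,n,np.array(near),3))
# red bar in top
m=cv2.inRange(hsv,(0,150,80),(8,255,255))[195:225,310:355]
ys,xs=np.nonzero(m);print('bar',len(xs),ray(t,(xs.mean()+310,ys.mean()+195),.1))
for p in [(401,290),(417,229)]: print(ray(t,p,.06))
E
```

```text
mallet scene (array([ 0.4766, -0.335 ,  0.003 ]), 2)
mallet top (array([ 0.4743, -0.3392, -0.0006]), 1)
mallet_grip scene (array([ 0.4208, -0.318 ,  0.0359]), 3)
mallet_grip top (array([ 0.4191, -0.3211,  0.0404]), 3)
pin_top scene (array([ 0.6867, -0.0976,  0.1011]), 3)
pin_top top (array([ 0.6859, -0.0989,  0.0995]), 3)
handle_grip scene (array([ 0.526 , -0.0707,  0.0919]), 3)
handle_grip top (array([ 0.5287, -0.0727,  0.0948]), 3)
puller scene (array([ 0.6445, -0.088 , -0.0009]), 3)
puller top (array([ 0.6428, -0.095 ,  0.0008]), 3)
mark_center scene (array([ 0.5929, -0.0416,  0.0427]), 3)
mark_center top (array([ 0.5937, -0.0455,  0.0437]), 3)
pointer_tip scene (array([ 0.6271, -0.0445,  0.0501]), 3)
pointer_tip top (array([ 0.6262, -0.0459,  0.0548]), 3)
bar 156 [ 0.52427624 -0.07018034  0.1       ]
[ 0.28463648 -0.27181455  0.06      ]
[ 0.47158609 -0.33571023  0.06      ]
```

View pics/c1.png

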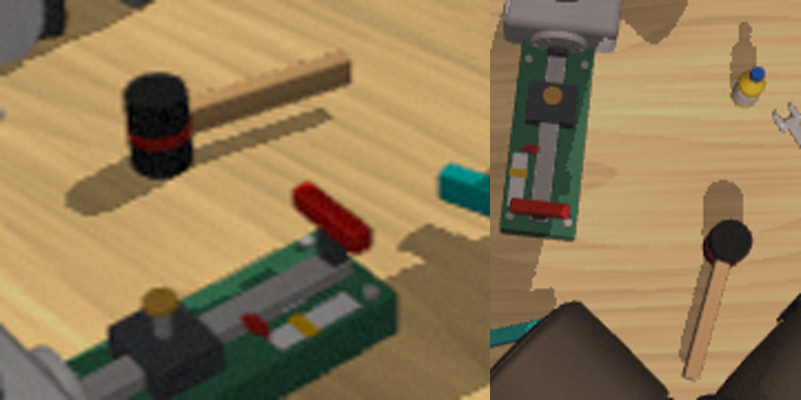

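The crop confirms it: the black head with red ring and pale handle is the mallet (head at crop 160,125; top view 417,229). Its yaw is about -0.315. The yellow band is at about (515,172) and the red pointer at (530,150) in the right half. Moving above the grip.

```bash
python3 -m creep '{"translation":[[18,41,0],[18,41,0],[18,41,0],[18,41,0],[18,41,0],[18,41,0],[19,41,-20],[0,0,-40]],"spin":[-0.1,-0.1,-0.1,-0.1,-0.1,-0.1,-0.1,-0.065],"gripper":[1,1,1,1,1,1,1,1]}' 60
python3 - <<'E'
from h import *
s=get_state();print(s['eef_pos'],s['ee_rot'],s['q'])
print(avg('wrist','mallet_grip',np.array([.42,-.32,.04]),3),avg('wrist','mallet',np.array([.476,-.337,0]),3))
f=cams.grab_frame('wrist');cv2.imwrite('pics/w1.png',f['img'][:,:,::-1])
E
```

```text
t: 6.4
eef_pos: [0.4246, -0.3181, 0.1695]
ee_rot: [-3.142, 0.008, 2.828]
force: [0.7, 0.6, -0.1]
width: 0.0879
gripper_force: 0.0
[ 0.42462407 -0.31814747  0.16945934] [-3.1415195   0.00832397  2.82752658] [-2.72838712e-01  1.63405601e-01 -3.93341885e-01  4.92759846e-04
 -1.00573502e+00 -1.61228612e+00]
(array([ 0.4198, -0.3187,  0.0393]), 3) (array([ 0.4764, -0.341 , -0.0034]), 3)
```

View pics/w1.png

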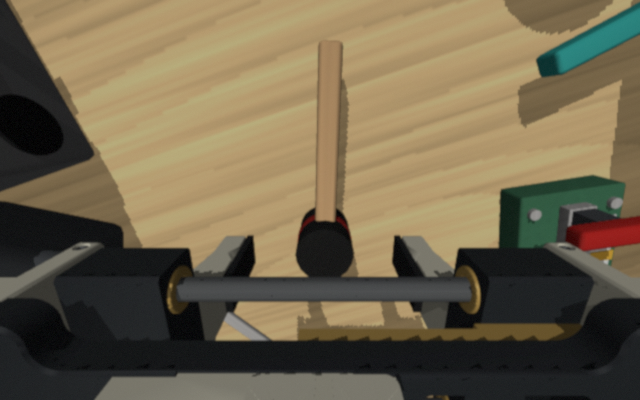

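The wrist view shows the pale handle running from (330,45) to (325,215), almost aligned with the tool. I'll compute its line.

Run:
```python
from h import *
f=cams.grab_frame('wrist')
h=cv2.cvtColor(f['img'],cv2.COLOR_RGB2HSV)
a=ray(f,(330.5,45),.0515);b=ray(f,(326,212),.0515);d=b-a
s=get_state();print(a,b,np.arctan2(d[1],d[0]),s['eef_pos'])
u=d/np.linalg.norm(d);head=a+u*.2;g=head-u*.056;print('end-based head',head,'grip',g, (g-s['eef_pos'])*1000)
```

```text
[ 0.29091855 -0.27248274  0.0515    ] [ 0.43782983 -0.32396553  0.0515    ] -0.33706191676406244 [ 0.42037832 -0.32115238  0.16688863]
end-based head [ 0.47966464 -0.3386259   0.0515    ] grip [ 0.42681573 -0.32010581  0.0515    ] [   6.43741646    1.04656603 -115.38862834]
```

```bash
python3 -m creep '{"translation":[[4,2,-40],[0,0,-40],[0,0,-30],[0,0,-25],[0,0,-13],[0,0,0]],"spin":[-0.02,0,0,0,0,0],"gripper":[1,1,1,1,1,1]}'; python3 -m creep '{"translation":[[0,0,0],[0,0,0],[0,0,0],[0,0,0],[0,0,0],[0,0,0],[0,0,0],[0,0,0]],"spin":[0,0,0,0,0,0,0,0],"gripper":[0,0,0,0,0,0,0,0]}' 60
```

```text
t: 7.7
eef_pos: [0.4231, -0.3184, 0.0167]
ee_rot: [-3.142, -0.004, 2.806]
force: [-0.8, 0.7, -0.2]
width: 0.0875
gripper_force: 0.0
t: 8.5
eef_pos: [0.4245, -0.3189, 0.0186]
ee_rot: [-3.142, 0.0, 2.806]
force: [-0.5, 0.5, 0.1]
width: 0.0291
gripper_force: 0.0
```

```bash
python3 -m creep '{"translation":[[0,0,0],[0,0,0],[0,0,0],[0,0,0],[0,0,10],[0,0,20],[0,0,40],[0,0,40]],"spin":[0,0,0,0,0,0,0,0],"gripper":[0,0,0,0,0,0,0,0]}' 60;  python3 -m creep '{"translation":[[0,0,40],[0,0,0]],"spin":[0.1,0.05],"gripper":[0,0]}'
```

```text
t: 9.3
eef_pos: [0.4233, -0.3183, 0.1293]
ee_rot: [3.141, -0.003, 2.806]
force: [1.7, -0.5, -3.9]
width: 0.0219
gripper_force: 59.7
t: 9.5
eef_pos: [0.4271, -0.3201, 0.1749]
ee_rot: [-3.139, 0.009, 2.961]
force: [1.1, -1.1, -4.1]
width: 0.0218
gripper_force: 59.7
```

```bash
python3 -m creep '{"translation":[[32,30,0],[32,30,0],[32,30,0],[32,30,0],[32,30,0],[32,30,0],[30,27,0],[0,0,0]],"spin":[0.075,0.075,0.075,0.075,0.075,0.075,0.068,0],"gripper":[0,0,0,0,0,0,0,0]}'
python3 - <<'E'
from h import *
s=get_state();print(s['eef_pos'],s['ee_rot'])
f=cams.grab_frame('scene');g=cams.grab_frame('top')
print(avg('scene','mallet',np.array([.70,-.093,.15]),2),avg('top','mallet',np.array([.70,-.093,.15]),2),avg('scene','pin_top',np.array([.686,-.098,.1]),2))
a=cv2.resize(f['img'][140:270,180:360],(554,400));b=cv2.resize(g['img'][90:240,290:380],(240,400))
cv2.imwrite('pics/c2.png',np.hstack([a,b])[:,:,::-1])
E
```

```text
t: 10.3
eef_pos: [0.6492, -0.1083, 0.1678]
ee_rot: [3.141, -0.0, -2.803]
force: [-1.4, 0.1, -4.6]
width: 0.0218
gripper_force: 59.7
[ 0.64922178 -0.1083247   0.16776845] [ 3.14121930e+00 -3.78713942e-05 -2.80315865e+00]
(array([ 0.6995, -0.0908,  0.1506]), 2) (array([ 0.6978, -0.0955,  0.1522]), 2) (array([ 0.6874, -0.0968,  0.0978]), 2)
```

View pics/c2.png

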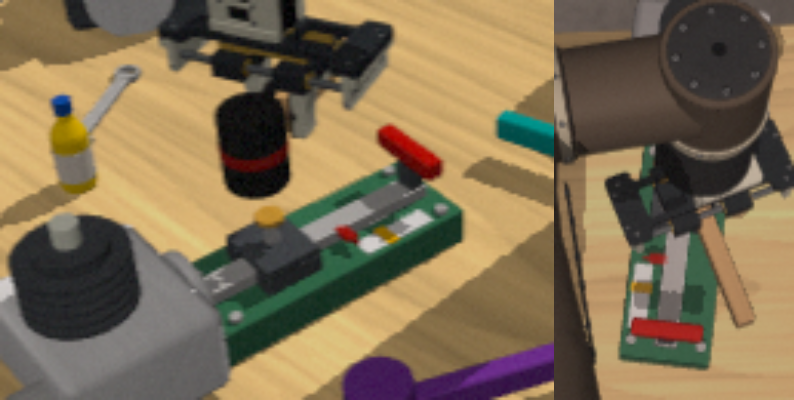

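The mallet head (253,145) is level above the brass pin (270,215), and the handle clears the red T-bar. Pressing down.

```bash
python3 -m creep '{"translation":[[0,0,-25],[0,0,-15],[0,0,-5],[0,0,-3],[0,0,-3],[0,0,-3],[0,0,0]],"spin":[0,0,0,0,0,0,0],"gripper":[0,0,0,0,0,0,0]}' 60; python3 -m creep '{"translation":[[0,0,-4],[0,0,-4],[0,0,0]],"spin":[0,0,0],"gripper":[0,0,0]}'; python3 -m creep '{"translation":[[0,0,-3],[0,0,-3],[0,0,0]],"spin":[0,0,0],"gripper":[0,0,0]}'
```

```text
t: 11.7
eef_pos: [0.6471, -0.1119, 0.1156]
ee_rot: [-3.141, 0.002, -2.809]
force: [-0.1, -0.2, -0.7]
width: 0.0215
gripper_force: 59.7
t: 12.0
eef_pos: [0.6471, -0.1119, 0.1066]
ee_rot: [-3.141, 0.001, -2.809]
force: [-0.2, -0.8, 0.5]
width: 0.0216
gripper_force: 59.7
t: 12.3
eef_pos: [0.6471, -0.1122, 0.102]
ee_rot: [-3.14, 0.001, -2.808]
force: [-3.3, -1.2, 11.2]
width: 0.0212
gripper_force: 59.9
```

```bash
python3 -m creep '{"translation":[[0,0,-2],[0,0,-2],[0,0,0],[0,0,0]],"spin":[0,0,0,0],"gripper":[0,0,0,0]}'
python3 - <<'E'
from h import *
f=cams.grab_frame('scene');g=cams.grab_frame('top')
print(avg('scene','mallet',np.array([.70,-.093,.15]),3),avg('scene','pin_top',np.array([.686,-.098,.1]),3))
a=cv2.resize(f['img'][160:250,220:340],(800,600),interpolation=2)
cv2.imwrite('pics/c3.png',a[:,:,::-1])
E
```

```text
t: 12.7
eef_pos: [0.6467, -0.1129, 0.1008]
ee_rot: [-3.139, 0.002, -2.808]
force: [-13.6, -0.3, 29.2]
width: 0.0221
gripper_force: 60.0
(array([ 0.6999, -0.0911,  0.0868]), 3) None
```

View pics/c3.png

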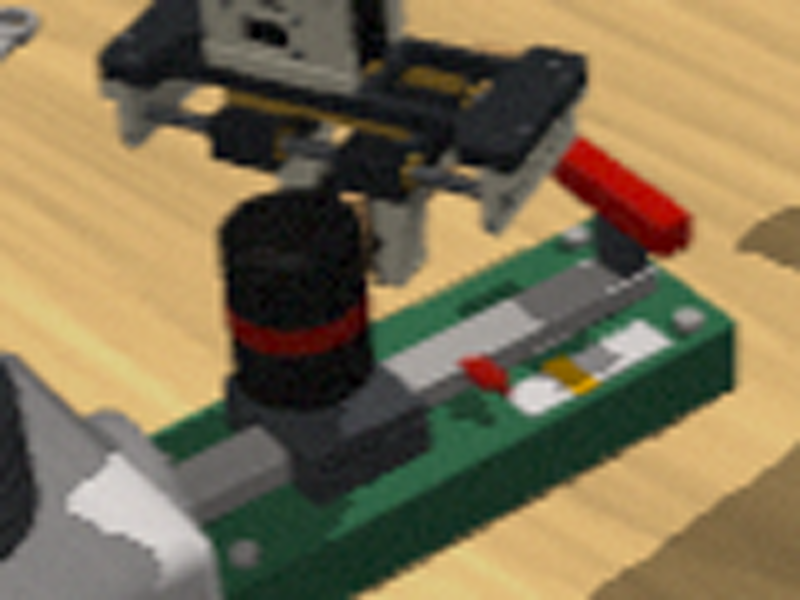

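The head (300,300) sits low over the bridge and the force rose stiffly to 29 N, so the pin seems bottomed. I'll raise the mallet and check the pin.

```bash
python3 -m creep '{"translation":[[0,0,10],[0,0,25],[0,0,35],[-32,-30,0],[-32,-30,0],[-32,-30,0],[-32,-30,0],[-32,-30,0]],"spin":[0,0,0,-0.09,-0.09,-0.1,-0.1,-0.1],"gripper":[0,0,0,0,0,0,0,0]}'
python3 - <<'E'
from h import *
print(get_state()['eef_pos'],get_state()['ee_rot'])
f=cams.grab_frame('scene');t=cams.grab_frame('top')
for c in ['scene','top']:
    print(avg(c,'pin_top',np.array([.686,-.098,.1]),4))
    print(avg(c,'mallet',np.array([.54,-.25,.1]),2,.2))
for z in (.1,.09,.084): print(z,proj(f,(.6865,-.098,z)))
a=cv2.resize(f['img'][150:250,200:350],(800,533),interpolation=2)
cv2.imwrite('pics/c4.png',a[:,:,::-1])
E
```

```text
t: 14.2
eef_pos: [0.4844, -0.2622, 0.1652]
ee_rot: [3.141, -0.002, 2.99]
force: [0.9, -0.2, -3.3]
width: 0.0215
gripper_force: 60.0
[ 0.48440197 -0.26224768  0.16522364] [ 3.14082673e+00 -2.04662143e-03  2.99026487e+00]
(array([ 0.6854, -0.0978,  0.0853]), 4)
(array([ 0.5412, -0.2665,  0.1528]), 2)
None
None
0.1 [267.15544296 207.92928582]
0.09 [267.48423641 210.67270324]
0.084 [267.67996564 212.30584706]
```

View pics/c4.png

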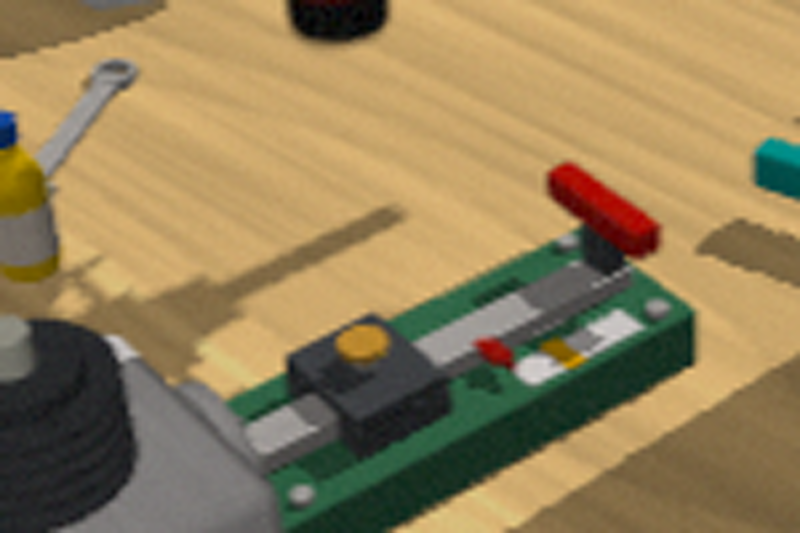

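The pin is fully down: its head is at crop (362,340), scene (268,214), matching z 84 mm. Now setting the mallet back in its place.

```bash
python3 -m creep '{"translation":[[-31,-28,0],[-31,-29,0],[0,0,-40],[0,0,-40],[0,0,-35],[0,0,-20],[0,0,-6],[0,0,0]],"spin":[-0.09,-0.09,0,0,0,0,0,0],"gripper":[0,0,0,0,0,0,0,0]}'; python3 -m creep '{"translation":[[0,0,-2],[0,0,-2],[0,0,0],[0,0,0]],"spin":[0,0,0,0],"gripper":[0,0,0,0]}'
```

```text
t: 16.3
eef_pos: [0.4243, -0.3189, 0.0251]
ee_rot: [-3.141, -0.001, 2.815]
force: [0.5, 0.3, -4.0]
width: 0.0215
gripper_force: 60.0
t: 16.7
eef_pos: [0.4248, -0.319, 0.0223]
ee_rot: [3.142, 0.001, 2.814]
force: [-0.9, -0.2, -4.4]
width: 0.0213
gripper_force: 60.0
```

```bash
python3 -m creep '{"translation":[[0,0,-2],[0,0,-2],[0,0,0],[0,0,0]],"spin":[0,0,0,0],"gripper":[0,0,0,0]}';  python3 -m creep '{"translation":[[0,0,-2],[0,0,0],[0,0,0]],"spin":[0,0,0],"gripper":[0,0,0]}'
```

```text
t: 17.1
eef_pos: [0.4246, -0.3189, 0.0177]
ee_rot: [-3.142, 0.0, 2.814]
force: [-0.9, 0.9, -0.8]
width: 0.0219
gripper_force: 60.0
t: 17.4
eef_pos: [0.4245, -0.3189, 0.0174]
ee_rot: [-3.141, 0.001, 2.815]
force: [-6.6, 6.9, 20.1]
width: 0.022
gripper_force: 60.0
```

```bash
python3 -m creep '{"translation":[[0,0,1],[0,0,0.5],[0,0,0],[0,0,0],[0,0,0],[0,0,0],[0,0,0],[0,0,0]],"spin":[0,0,0,0,0,0,0,0],"gripper":[0,0,0.3,0.4,0.5,0.8,1,1]}' 20; python3 -m creep '{"translation":[[0,0,15],[0,0,30],[0,0,45],[0,0,45],[0,0,35],[0,0,0]],"spin":[0,0,0,0,0,0],"gripper":[1,1,1,1,1,1]}'
python3 - <<'E'
from h import *
s=get_state();print(s['eef_pos'],s['ee_rot'],s['width'])
for c in ['scene','top','wrist']: print(c,avg(c,'mallet',np.array([.476,-.338,0]),2),avg(c,'mallet_grip',np.array([.42,-.32,0]),2))
for c in ['scene','top']:
  for l,n in [('handle_grip',(.527,-.07,0)),('pointer_tip',(.627,-.045,0)),('mark_center',(.59,-.043,0))]: print(c,l,avg(c,l,np.array(n),3))
f=cams.grab_frame('wrist');cv2.imwrite('pics/w2.png',f['img'][:,:,::-1])
E
```

```text
t: 18.2
eef_pos: [0.4245, -0.3189, 0.017]
ee_rot: [-3.142, -0.0, 2.814]
force: [0.3, -0.3, -0.3]
width: 0.0605
gripper_force: 0.0
t: 18.8
eef_pos: [0.4271, -0.3202, 0.1926]
ee_rot: [-3.141, 0.009, 2.815]
force: [0.1, -0.3, -1.1]
width: 0.0878
gripper_force: 0.0
[ 0.42712719 -0.32016519  0.19264908] [-3.14064658  0.00942403  2.81522445] 0.08775911953415999
scene (array([ 0.478 , -0.3329,  0.0021]), 2) (array([ 0.4214, -0.3164,  0.0353]), 2)
top (array([ 0.476 , -0.3358,  0.001 ]), 2) (array([ 0.4234, -0.3211,  0.0379]), 1)
wrist (array([ 0.478 , -0.3387, -0.0025]), 2) (array([ 0.421 , -0.319 ,  0.0397]), 2)
scene handle_grip (array([ 0.5264, -0.072 ,  0.092 ]), 3)
scene pointer_tip (array([ 0.6252, -0.0453,  0.0507]), 3)
scene mark_center (array([ 0.5908, -0.041 ,  0.0426]), 3)
top handle_grip (array([ 0.528 , -0.0694,  0.0939]), 3)
top pointer_tip (array([ 0.6295, -0.0473,  0.0562]), 3)
top mark_center (array([ 0.5942, -0.0418,  0.0435]), 3)
```

View pics/w2.png

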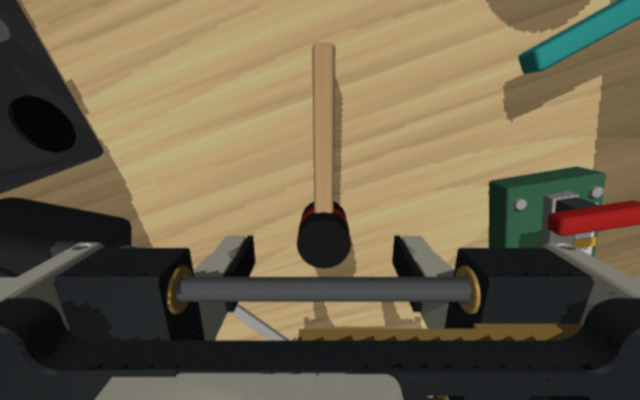

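The mallet stands upright where it was (head at 323,240, handle level). Now moving over the T-handle.

```bash
python3 -m creep '{"translation":[[9,21,0],[9,21,0],[9,21,0],[9,21,0],[9,21,0],[9,21,0],[9,21,0],[9,21,0]],"spin":[0.145,0.145,0.145,0.145,0.145,0.145,0.145,0.145],"gripper":[1,1,1,1,1,1,1,1]}' 60;python3 -m creep '{"translation":[[8,20,0],[8,20,0],[8,20,0],[7,19,0],[0,0,0],[0,0,0]],"spin":[0.145,0.145,0.145,0.14,0,0],"gripper":[1,1,1,1,1,1]}'
python3 - <<'E'
from h import *
s=get_state();print(s['eef_pos'],s['ee_rot'],s['q'])
f=cams.grab_frame('wrist');cv2.imwrite('pics/w3.png',f['img'][:,:,::-1])
for l,n in [('handle_grip',(.527,-.07,0)),('pointer_tip',(.627,-.045,0)),('mark_center',(.59,-.043,0)),('pin_top',(.686,-.098,0))]: print(l,avg('wrist',l,np.array(n),3))
E
```

```text
t: 22.65
eef_pos: [0.4967, -0.15, 0.1871]
ee_rot: [-3.141, 0.0, -2.303]
force: [-0.4, 0.0, 0.3]
width: 0.0877
gripper_force: 0.0
t: 23.25
eef_pos: [0.5274, -0.0716, 0.1869]
ee_rot: [3.141, -0.0, -1.735]
force: [-0.1, -0.2, -0.9]
width: 0.0876
gripper_force: 0.0
[ 0.52740898 -0.07156507  0.18692828] [ 3.14123912e+00 -1.31220873e-04 -1.73471039e+00] [ 2.33775986e-01  1.55333703e-01 -3.59282777e-01 -1.83054463e-05
 -1.05655661e+00 -3.97681068e-01]
handle_grip (array([ 0.5265, -0.0695,  0.0901]), 2)
pointer_tip (array([ 0.6277, -0.0511,  0.0511]), 3)
mark_center (array([ 0.5921, -0.0441,  0.0406]), 3)
pin_top (array([ 0.6892, -0.0933,  0.0826]), 3)
```

View pics/w3.png

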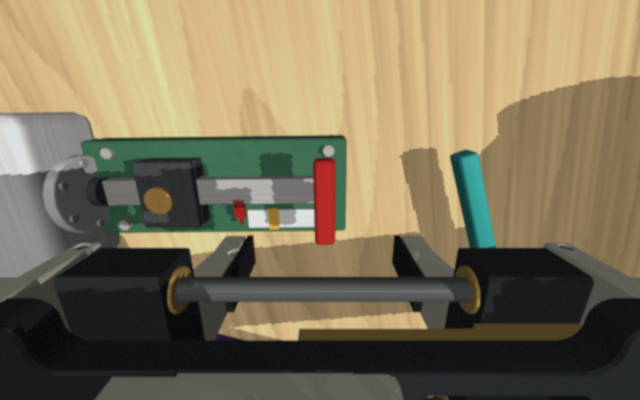

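Wrist view: bar at (325,200), pointer (240,212), band (274,219), and the puller is well aligned with the tool. I'll measure the needed travel by pixels and lower onto the bar.

```bash
cat > m.py <<'E'
from h import *
def seg(f,lo,hi,box):
    x0,x1,y0,y1=box
    h=cv2.cvtColor(f['img'],cv2.COLOR_RGB2HSV)[y0:y1,x0:x1]
    ys,xs=np.nonzero(cv2.inRange(h,lo,hi));return xs+x0,ys+y0
E
python3 - <<'E'
from m import *
f=cams.grab_frame('wrist')
u=np.array([np.cos(-.166),np.sin(-.166),0])
x,y=seg(f,(0,150,60),(8,255,255),(225,255,195,230))
for yy in range(y.min(),y.max()+1): print(yy,x[y==yy].min(),x[y==yy].max())
X,Y=seg(f,(18,120,80),(32,255,255),(255,295,200,235));print('band',X.min(),X.max(),X.mean(),Y.min(),Y.max(),Y.mean())
m=ray(f,(X.mean(),Y.mean()),.0405)
for yy in (y.min()+3,(y.min()+y.max())//2,y.max()-1):
    p=ray(f,(x[y==yy].mean(),yy),.051);print(p,m,(p-m)@u)
E
python3 -m creep '{"translation":[[0,0,-40],[0,0,-35],[0,0,-25],[0,0,-10],[0,0,-4],[0,0,0]],"spin":[0,0,0,0,0,0],"gripper":[1,1,1,1,1,1]}' 60
```

```text
204 234 243
205 234 244
206 234 244
207 234 244
208 234 245
209 234 245
210 234 245
211 234 245
212 234 245
213 235 245
214 235 245
215 235 245
216 235 245
217 235 245
218 236 243
219 239 242
220 240 242
221 240 242
222 240 242
223 240 242
224 240 241
band 268 279 273.3853658536585 208 229 218.5268292682927
[ 0.62243026 -0.06664662  0.051     ] [ 0.59018391 -0.04298226  0.0405    ] 0.03571334360334676
[ 0.62344864 -0.05832197  0.051     ] [ 0.59018391 -0.04298226  0.0405    ] 0.03534217483919415
[ 0.62510452 -0.04746467  0.051     ] [ 0.59018391 -0.04298226  0.0405    ] 0.03518124140858649
t: 25.15
eef_pos: [0.5279, -0.0718, 0.0735]
ee_rot: [-3.141, -0.0, -1.734]
force: [0.3, -0.2, 0.9]
width: 0.0876
gripper_force: 0.0
```

```bash
python3 -m creep '{"translation":[[0,0,0],[0,0,0],[0,0,0],[0,0,0],[0,0,0],[0,0,0],[0,0,0],[0,0,0]],"spin":[0,0,0,0,0,0,0,0],"gripper":[0,0,0,0,0,0,0,0]}' 60; python3 -m creep '{"translation":[[0,0,0],[0,0,0],[0,0,0],[0,0,0]],"spin":[0,0,0,0],"gripper":[0,0,0,0]}'
```

```text
t: 25.95
eef_pos: [0.5274, -0.0718, 0.073]
ee_rot: [3.141, -0.0, -1.734]
force: [0.9, -0.5, -0.5]
width: 0.029
gripper_force: 0.0
t: 26.35
eef_pos: [0.5267, -0.0718, 0.0729]
ee_rot: [3.14, -0.0, -1.734]
force: [-4.0, 2.2, 3.8]
width: 0.0196
gripper_force: 60.0
```

```bash
python3 -m creep '{"translation":[[-5,0.8,0],[-5,0.8,0],[-5,0.8,0],[-5,0.8,0],[-5,0.8,0],[-5,0.8,0],[0,0,0],[0,0,0]],"spin":[0,0,0,0,0,0,0,0],"gripper":[0,0,0,0,0,0,0,0]}' 60
python3 - <<'E'
from m import *
print(get_state()['eef_pos'])
u=np.array([np.cos(-.166),np.sin(-.166),0])
for c in ['wrist','scene','top']:
    p=avg(c,'pointer_tip',np.array([.595,-.042,0]),4);m=avg(c,'mark_center',np.array([.592,-.043,0]),4)
    print(c,p,m, (p[0]-m[0])@u if p and m else '')
f=cams.grab_frame('wrist');g=cams.grab_frame('scene')
a=cv2.resize(f['img'][120:260,130:400],(800,415));b=cv2.resize(g['img'][185:235,270:350],(296,185),interpolation=2)
c=np.zeros((600,800,3),np.uint8);c[:415]=a;c[415:,:296]=b;cv2.imwrite('pics/c5.png',c[:,:,::-1])
E
```

```text
t: 27.15
eef_pos: [0.4983, -0.0674, 0.073]
ee_rot: [-3.139, -0.0, -1.733]
force: [7.0, -5.6, -7.7]
width: 0.0195
gripper_force: 60.0
[ 0.4983423  -0.06735934  0.07300671]
wrist None None 
scene (array([ 0.598 , -0.0406,  0.051 ]), 4) (array([ 0.5919, -0.0412,  0.0415]), 3) 0.00591700381975177
top None None
```

View pics/c5.png

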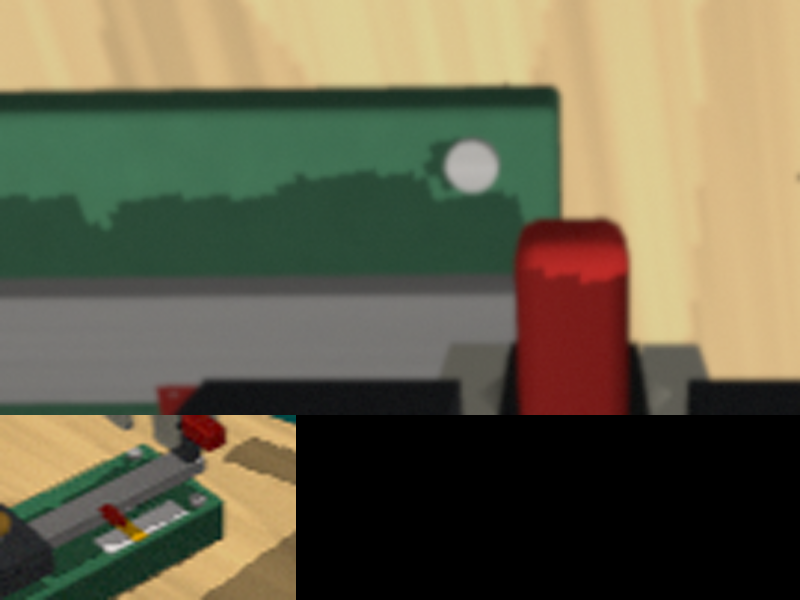

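The handle moved with the grip. In the scene inset the pointer (115,515) is just short of the band (135,535), with about 6 mm left.

```bash
python3 -m creep '{"translation":[[-3,0.5,0],[-3.2,0.5,0],[0,0,0],[0,0,0],[0,0,0],[0,0,0]],"spin":[0,0,0,0,0,0],"gripper":[0,0,0,0,0,0]}' 60
python3 - <<'E'
from m import *
print(get_state()['eef_pos'],get_state()['force'])
u=np.array([np.cos(-.166),np.sin(-.166),0])
p=avg('scene','pointer_tip',np.array([.59,-.042,0]),5);m=avg('scene','mark_center',np.array([.592,-.043,0]),5);print(p,m,(p[0]-np.array([.5915,-.0415,.05]))@u)
g=cams.grab_frame('scene')
x,y=seg(g,(0,150,60),(8,255,255),(285,312,200,225));i=y>=y.max()-1
q=ray(g,(x[i].mean(),y.max()),.051);print('tip',x[i].mean(),y.max(),q,(q-np.array([.5915,-.0415,.05]))@u)
b=cv2.resize(g['img'][190:235,270:340],(800,514),interpolation=2);cv2.imwrite('pics/c6.png',b[:,:,::-1])
E
```

```text
t: 30.25
eef_pos: [0.4925, -0.0664, 0.073]
ee_rot: [-3.139, -0.0, -1.733]
force: [6.5, -5.6, -9.0]
width: 0.0195
gripper_force: 60.0
[ 0.49245174 -0.06644894  0.0729642 ] [ 6.48283382 -5.6093393  -8.95131568]
(array([ 0.5921, -0.0391,  0.0512]), 5) (array([ 0.5922, -0.0427,  0.0431]), 5) 0.00019517936496745504
tip 302.7142857142857 213 [ 0.5951564  -0.04852109  0.051     ] 0.004766293758095431
```

View pics/c6.png

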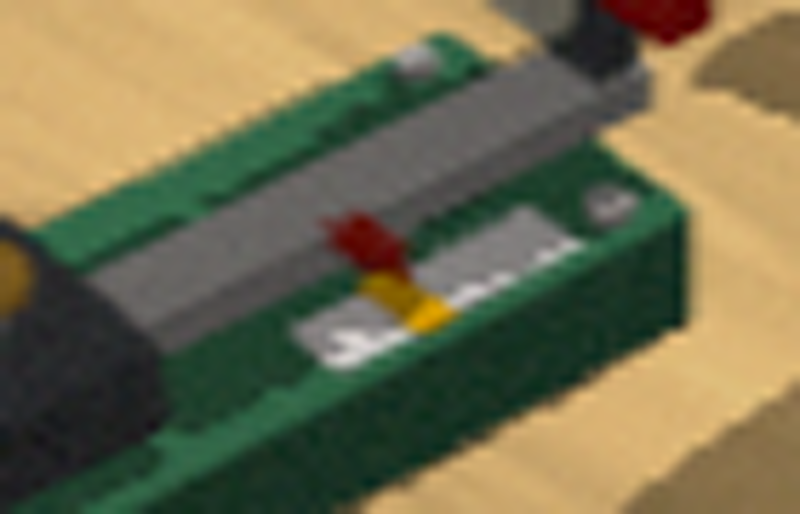

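The pointer tip (408,270) stands over the yellow band (410,300). The network puts the offset at about 0 mm, and the grip travel of 34.7 mm compares with 35.3 mm measured. Handing in while holding.

```bash
python3 -c "
from station import arm
print(arm.job_done())"
```

```text
the job is handed in; nothing more can be done
None
```

I knocked the lock pin fully down with the mallet, stood the mallet back upright where it was, and handed in still holding the T-handle with its pointer over the yellow band (within about 1 mm by my measurement).

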